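# Put the washing-up liquid, the sauce and the rice measure back where each belongs

## Robot

A 7-joint arm with a two-finger parallel gripper is mounted at the origin on the work surface. World frame = base frame: x ahead of the robot, y to its left, z up, the work surface at z = 0. Lengths are in m, angles in rad, forces in N, time in s.
With the tool pointing down it reaches from about 0.4 to 0.9 m from the base axis. Payload 5.6 kg.
Tool frame: the origin (TCP) lies midway between the tips of the shut fingers; the grasp point (between the pads) lies 19 mm behind it (tcp_to_grasp is the distance from the TCP to the grasp point, in m); z points along the fingers, y is the direction in which the jaws open and shut (so a half turn about z gives the same grasp; the last joint's range is limited). The gripper opens to 92 mm and grips with 3 to 60 N. Pads are 20 mm wide; open, the fingers measure 128 mm over their backs; the gripper's body (75 mm by 189 mm) begins 69 mm behind the grasp point.
Start: joints at [-1.324, 0.468, -0.012, 1.603, 0.006, 1.071, -0.056], TCP at [0.186, 0.623, 0.215] pointing down, gripper open.
Joint ranges: [-2.53, 2.53], [-0.31, 2.02], [-1.57, 1.55], [0.28, 2.44], [-1.29, 4.43], [0.15, 1.84], [-2.92, 2.92]. Speed limits (rad/s): [2.57, 2.57, 3.14, 3.14, 3.14, 3.14, 3.14].

## Interface

Orientations are given as a unit quaternion [x, y, z, w].
In Python, from rig import reach, servo_line, set_joints, release, clamp, dwell, solve_ik, camera, IKError, hand_in, boxes_of, current_time_s, current_joints, current_joint_velocities, current_joint_efforts, current_tcp_pos, current_tool_rot, current_wrist_force, current_ft_torque, current_grip_width, tcp_to_grasp gives the robot as it stands. The module is installed in compiled form; this text tells all that it offers. Calls block until the motion is done:
- reach(position, orientation): joint-space move of the TCP to a pose.
- servo_line(position, rot=None, feed=0.15, until_force=None): straight line of the TCP; rot=None keeps the orientation; feed is the mean speed in m/s. With until_force (N) it stops when the force on the tool has changed by that much, and returns True; else False.
- set_joints(angles): joint-space move.
- release() and clamp(): open the fingers fully, or close them until they stop; the grip force is fixed at half the most.
- dwell(seconds).
- solve_ik(position, orientation): joint angles nearest the present ones, or None.
- camera(name): name is "side" or "top"; returns a dict with "image" (384x512x3 uint8, red, green, blue), "fx", "fy", "cx", "cy" (pixels), "dist" ([k1, k2, p1, p2, k3] as OpenCV has them; the pictures are not rectified), "world_from_camera" (4x4, takes a point from camera to world coordinates). Camera axes: x right, y up, looking along -z (the intrinsics and any distortion apply to the point x, -y, -z); pixel columns grow to the right and rows downward; lengths in m; the calibration is good to about 2 mm. A picture is of the moment at which its call begins. There is no depth.
A pose or a line that the arm cannot do raises IKError and nothing moves.
- hand_in(): hands the job in, once; it reports no verdict.
Trained networks look in a picture, given as the dict that the camera call returned (one of the last four; its "shot" number tells which), for a name from the list of things; names that differ only in an ending like _2 or _b are one class to them, and where a whole thing is asked for, a point or a joint stands for the part that bears it (a point fixed in the world has none). Each returns a list of dicts, best first, with "p" (0 to 1); they miss things now and then, are a little off and sometimes report something else, mostly with a low value. They report only what shows in the picture. A call takes as long as a camera call. They do not tell look-alikes from the thing itself.
- boxes_of(thing, picture): "rect" ([centre column, centre row, width, height] in pixels, round what is visible of it).
Readings, each from a call of its own:
- current_time_s(): time.
- current_joints(): joint angles.
- current_joint_velocities(): joint speeds.
- current_joint_efforts(): joint torques, N m.
- current_tcp_pos(): TCP position.
- current_tool_rot(): TCP orientation.
- current_wrist_force(): force on the tool from outside, world axes, zero at the start.
- current_ft_torque(): the same for the moment, N m.
- current_grip_width(): finger opening in m.
Only numpy, scipy, OpenCV 4.12 (cv2) and the standard library are available. Lean on these libraries where they do the work, as an engineer would, in place of code of your own. Each camera call takes 0.05 s, during which the arm holds its last target. There are 200 camera calls.

## Task

Three things on this kitchen counter have been put back in each other's places: stand the washing-up liquid in the sink tray beside the brush, the sauce bottle on the serving tray beside the dipping bowl, and the steel rice measure on the kitchen scale, each upright and in the middle of its round mark. Each place has room for only one of them, and the empty chopping board is free to use as a halfway spot. Leave the brush and the dipping bowl where they are, and don't let anything fall over.

Things in the scene. Friction and masses are not known exactly. Their poses are not given: they have to be found in the camera images.
- soap: Washing-up liquid: flat oval white plastic bottle, 84 mm (its x) by 48 mm (its y), paper label; body 92 mm high, stepped shoulders, light grey round flip-top cap 30 mm across from 116 to 148 mm (the top). About 0.3 kg. Grip by the cap. Origin: centre of its underside, z up. Starts on the serving tray; belongs in the sink tray.
- sauce: Sauce bottle: round brown glass, 60 mm across, shoulders from 82 mm up, black ribbed cap 34 mm across from 112 to 142 mm, then a short cone nozzle (20 mm across at its foot) up to 156 mm. About 0.32 kg. Grip by the cap. Origin: centre of its underside, z up. Starts on the kitchen scale; belongs on the serving tray.
- cup: Rice measure: open round steel cup, straight sides, 60 mm across outside, wall 2.5 mm, 85 mm high; flat handle, 16 mm wide and 3 mm thick, 80 mm up, reaching along its +x to 86 mm from the axis. About 0.12 kg. Grip across the outside near the top, fingers closing along its y. Origin: centre of its underside, z up. Starts in the sink tray; belongs on the kitchen scale.
- sink_tray: Sink tray: grey moulded tray, fixed. Origin: at counter height under the centre of the round drainage rings (largest 92 mm across), the place of the washing-up liquid. The tray reaches from -64 to +154 mm along its x and 64 mm to either side in y; floor 6 mm above the origin, low rim 5 mm thick up to 12 mm. The brush stands on the +x half.
- serving_tray: Serving tray: dark wooden tray with a raised rim, fixed. Origin: at counter height under the centre of its round cork inlay (92 mm across), the place of the sauce bottle. The tray reaches from -66 to +156 mm along its x and 66 mm to either side in y; floor 9 mm above the origin, rim 7 mm thick up to 18 mm. The dipping bowl stands on the +x half.
- scale: Kitchen scale: white slab 184 by 140 mm, fixed, with a round steel weighing plate 124 mm across, the place of the rice measure; the small display lies towards its -x. Origin: at counter height under the centre of the weighing plate, whose flat top is 23 mm above the origin.
- board: Empty wooden chopping board, 204 mm (x) by 140 mm (y), fixed: the free halfway spot. Origin: at counter height under its centre; flat top 16 mm above the origin.
- brush: Bystander: round wooden pot brush with a knob, 62 mm across and 62 mm high, loose, standing on the sink tray about 105 mm along +x from the tray's origin. Origin: centre of its underside.
- bowl: Bystander: small white dipping bowl, 80 mm across and 32 mm high, loose, standing on the serving tray about 98 mm along +x from the tray's origin. Origin: centre of its underside.
Mind the look-alikes: they are no part of the job. Leave any blue or yellow look-alike of the soap alone. Leave any blue or green look-alike of the sauce alone.

How it is judged:
At the end, for the whole second after the job is handed in: Soap in the sink tray, sauce on the serving tray, rice measure on the scale: each flat on its surface, upright (0.08 rad), axis within 15 mm of the centre of the round mark, released and at rest; brush and bowl within 20 mm of where they were (horizontal distance between soap and sink_tray below 0.015 m and z of soap in the frame of sink_tray below 0.01 m and angle between each of soap, sauce, cup's own z axis and vertical below 0.08 rad and horizontal distance between sauce and serving_tray below 0.015 m and z of sauce in the frame of serving_tray below 0.013 m and horizontal distance between cup and scale below 0.015 m and z of cup in the frame of scale below 0.027 m and linear speed of each of soap, sauce, cup below 0.02 m/s and distance of each of brush, bowl from where it was at the start of the episode below 0.02 m); the robot touches nothing.
It fails at once if one of the three things is tipped over (more than 0.6 rad) (angle between any of soap, sauce, cup's own z axis and vertical above 0.6 rad).
It fails at once if the brush or the bowl is knocked over or moved more than 30 mm (distance of any of brush, bowl from where it was at the start of the episode above 0.03 m or angle between any of brush, bowl's own z axis and vertical above 0.5 rad).
It also fails if it takes over 120 s, if anything falls off the work surface, if the arm or the gripper's body presses on something with over 40 N, if the wrist force passes 120 N, or if a joint passes its speed limit or range.

## Working session

There is one attempt and no reset: what is moved stays moved. The work goes in short steps, each a Python script; the robot and the scene stay as the last script left them, time stands still between calls to the robot, and variables do not carry over. Pictures are saved under pics/ and viewed, about 12 in all and at most 16, crops included, and the job is handed in when it is done.

```bash
mkdir -p pics
cat > h.py <<'E'
import numpy as np, cv2
from rig import *
def save(c,n): cv2.imwrite(f'pics/{n}.png',c['image'][:,:,::-1])
def K(c): return np.array([[c['fx'],0,c['cx']],[0,c['fy'],c['cy']],[0,0,1.]])
def ray(c,uv):
    T=np.array(c['world_from_camera']); p=cv2.undistortPoints(np.array([[uv]],float),K(c),np.array(c['dist'],float))[0,0]
    return T[:3,3],T[:3,:3]@np.array([p[0],-p[1],-1])
def at(c,uv,z):
    o,d=ray(c,uv); return o+d*(z-o[2])/d[2]
def proj(c,P):
    T=np.array(c['world_from_camera']); q=(np.atleast_2d(P)-T[:3,3])@T[:3,:3]; q=q*[1,-1,-1]
    return cv2.projectPoints(q,np.zeros(3),np.zeros(3),K(c),np.array(c['dist'],float))[0][:,0]
E
python3 - <<'E'
from h import *
for n in ['top','side']:
    c=camera(n); save(c,n+'0'); print(n,np.round(c['world_from_camera'],3).tolist(),c['fx'])
    for t in 'soap sauce cup sink_tray serving_tray scale board brush bowl'.split():
        print(t,[(round(b['p'],2),np.round(b['rect']).astype(int).tolist()) for b in boxes_of(t,c)][:4])
print(current_time_s(),current_tool_rot(),tcp_to_grasp)
E
```

```text
top [[-0.004, 0.992, -0.129, 0.335], [-1.0, -0.004, 0.004, -0.06], [0.004, 0.129, 0.992, 1.215], [0.0, 0.0, 0.0, 1.0]] 485.32376477913016
soap [(0.94, [362, 195, 35, 39]), (0.82, [368, 257, 32, 36]), (0.68, [424, 178, 41, 37]), (0.49, [362, 158, 28, 29])]
sauce [(0.89, [183, 166, 30, 28]), (0.82, [194, 112, 31, 37]), (0.6, [128, 121, 32, 31])]
cup [(0.8, [269, 166, 48, 38])]
sink_tray [(0.69, [280, 154, 55, 90])]
serving_tray [(0.77, [357, 180, 55, 88])]
scale [(0.58, [181, 184, 58, 72])]
board [(0.75, [98, 210, 70, 84])]
brush [(0.58, [280, 129, 29, 25])]
bowl [(0.71, [364, 158, 31, 29])]
side [[0.844, 0.363, -0.395, 0.027], [-0.536, 0.589, -0.605, -0.81], [0.013, 0.722, 0.691, 0.922], [0.0, 0.0, 0.0, 1.0]] 402.793859131426
soap [(0.85, [347, 286, 38, 48]), (0.75, [296, 252, 33, 46]), (0.64, [251, 282, 29, 50])]
sauce [(0.75, [246, 124, 20, 43]), (0.74, [272, 146, 17, 39]), (0.56, [234, 148, 17, 44])]
cup [(0.7, [272, 196, 23, 45]), (0.36, [303, 195, 20, 26])]
sink_tray [(0.83, [286, 208, 83, 54])]
serving_tray [(0.82, [305, 258, 84, 69]), (0.45, [303, 195, 20, 23]), (0.25, [235, 151, 18, 43])]
scale [(0.73, [230, 174, 64, 36])]
board [(0.61, [183, 144, 65, 32])]
brush [(0.82, [303, 196, 17, 20])]
bowl [(0.87, [324, 245, 32, 23]), (0.36, [301, 195, 22, 23])]
1.0 [1.44442347e-01 9.89513218e-01 2.15627751e-05 1.54359459e-05] 0.0187
```

Run:
```python
import cv2
a=cv2.imread('pics/top0.png')[90:290,50:460]
b=cv2.imread('pics/side0.png')[90:330,140:400]
cv2.imwrite('pics/tc.png',cv2.resize(a,None,fx=1.95,fy=1.95,interpolation=cv2.INTER_CUBIC))
cv2.imwrite('pics/sc.png',cv2.resize(b,None,fx=2.5,fy=2.5,interpolation=cv2.INTER_CUBIC))
```

```text
(no output)
```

View pics/tc.png

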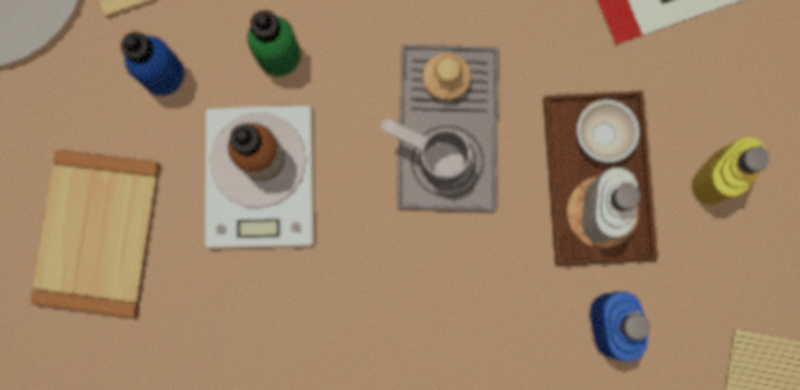

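View pics/sc.png

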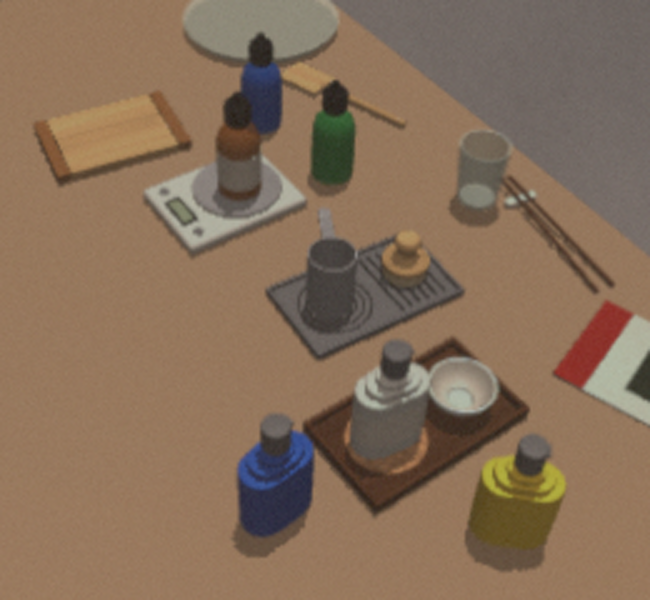

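```bash
cat > fit.py <<'E'
from h import *
c=camera('top'); s=camera('side')
F=lambda p:[50+(p[0]+.5)/1.95-.5,90+(p[1]+.5)/1.95-.5]
def quad(pts,z):
    P=np.array([at(c,F(p),z)[:2] for p in pts]); return P
Q={'sink':([(404,46),(497,47),(496,210),(398,208)],.012),'serv':([(545,95),(641,92),(656,263),(556,265)],.018),
'scale':([(206,108),(311,106),(313,246),(206,247)],.018),'board':([(55,151),(159,162),(136,316),(33,305)],.016)}
R={}
off={'sink':-.045,'serv':-.045,'scale':0,'board':0}
for k,(p,z) in Q.items():
    P=quad(p,z); ax=(P[0]+P[1]-P[2]-P[3])/2; ay=(P[0]+P[3]-P[1]-P[2])/2
    u=ax/np.linalg.norm(ax)+np.array([ay[1],-ay[0]])/np.linalg.norm(ay); yaw=np.arctan2(u[1],u[0]); u=u/np.linalg.norm(u)
    R[k]=np.r_[P.mean(0)+off[k]*u,yaw]
    print(k,R[k].round(4),'size',np.linalg.norm(ax).round(4),np.linalg.norm(ay).round(4))
print('plate',at(c,F((258,160)),.023))
for k,p,z in [('soap',(626,197),.157),('sauce',(243,130),.179),('cup',(446,155),.091),('cuph',(387,126),.086),('brush',(448,68),.068),('bowl',(608,131),.041),('green',(265,20),.156),('blue',(135,42),.156),('bsoap',(635,327),.148),('ysoap',(753,160),.148)]:
    R[k]=at(c,F(p),z)[:2]; print(k,R[k].round(4))
import pickle; pickle.dump(R,open('R.pkl','wb'))
def circ(x,y,z,r): a=np.linspace(0,2*np.pi,40); return np.c_[x+r*np.cos(a),y+r*np.sin(a),0*a+z]
def rect(r,x0,x1,h,z):
    q=np.array([(x0,-h),(x1,-h),(x1,h),(x0,h),(x0,-h)]);C,S=np.cos(r[2]),np.sin(r[2])
    return np.c_[r[0]+C*q[:,0]-S*q[:,1],r[1]+S*q[:,0]+C*q[:,1],0*q[:,0]+z]
L=[rect(R['sink'],-.064,.154,.064,.012),circ(*R['sink'][:2],.006,.046),rect(R['serv'],-.066,.156,.066,.018),circ(*R['serv'][:2],.009,.046),
 circ(*R['scale'][:2],.023,.062),rect(R['board'],-.102,.102,.07,.016),circ(*R['soap'],.157,.015),circ(*R['soap'],.125,.015),circ(*R['sauce'],.179,.004),circ(*R['sauce'],.165,.017),circ(*R['sauce'],.023,.03),circ(*R['cup'],.091,.03),circ(*R['cup'],.006,.03)]
for n,cam,(x0,y0,w,h),f in [('to',c,(50,90,410,200),1.95),('so',s,(140,90,260,240),2.5)]:
    im=cv2.resize(cam['image'][y0:y0+h,x0:x0+w,::-1],None,fx=f,fy=f,interpolation=cv2.INTER_CUBIC)
    for l in L:
        uv=(proj(cam,l)-[x0,y0]+.5)*f-.5
        cv2.polylines(im,[np.round(uv*16).astype(np.int32)],False,(255,255,0),1,cv2.LINE_AA,4)
    cv2.imwrite(f'pics/{n}.png',im)
E
python3 fit.py
```

```text
sink [ 0.5337 -0.1227 -0.0257] size 0.2149 0.1239
serv [ 0.4653 -0.3189  0.0333] size 0.2223 0.1279
scale [0.5141 0.1209 0.0164] size 0.1811 0.1368
board [ 0.4416  0.3326 -0.1091] size 0.2005 0.1383
plate [0.53413554 0.12138664 0.023     ]
soap [ 0.4677 -0.3169]
sauce [0.5422 0.1151]
cup [ 0.5279 -0.1158]
cuph [ 0.5648 -0.0447]
brush [ 0.642  -0.1207]
bowl [ 0.5669 -0.325 ]
green [0.6772 0.0962]
blue [0.6526 0.2487]
bsoap [ 0.3208 -0.3249]
ysoap [ 0.5116 -0.4716]
```

View pics/to.png

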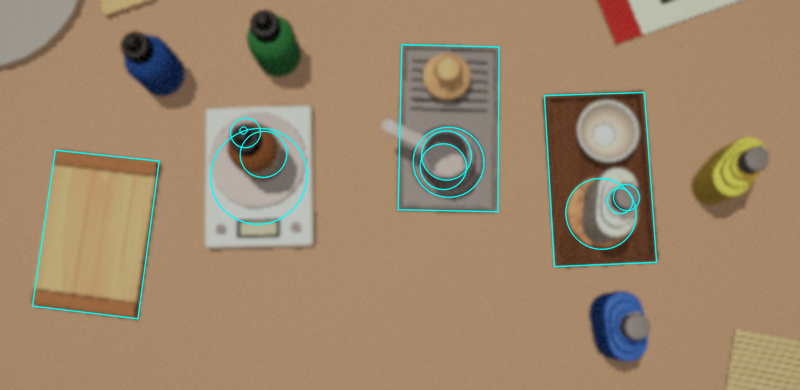

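View pics/so.png

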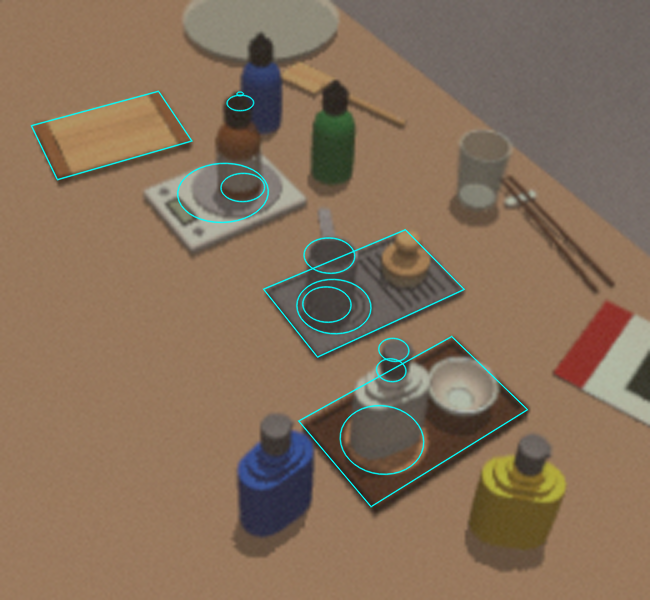

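```bash
cat > cmp.py <<'E'
from h import *
import pickle; R=pickle.load(open('R.pkl','rb')); R['scale'][:2]=[.5341,.1214]
s=camera('side')
G=lambda p:[140+(p[0]+.5)/2.5-.5,90+(p[1]+.5)/2.5-.5]
def quad(k,pts,z,l):  # order: two +x corners then two -x corners
    P=np.array([at(s,G(p),z)[:2] for p in pts]); u=(P[0]+P[1]-P[2]-P[3]); u/=np.linalg.norm(u)
    m=P.mean(0)+l*u; print(k,m.round(4),np.arctan2(u[1],u[0]).round(3),'side-top mm',((m-R[k][:2])*1e3).round(1))
quad('sink',[(405,237),(462,292),(319,353),(268,294)],.012,-.045)
quad('serv',[(452,341),(528,408),(377,511),(306,426)],.018,-.045)
quad('board',[(158,94),(189,145),(63,179),(36,132)],.016,0)
for k,p,z in [('scale',(237,189),.023),('soap',(398,349),.157),('sauce',(238,95),.179),('cup',(331,253),.091),('cuph',(325,212),.086),('brush',(408,238),.068)]:
    m=at(s,G(p),z)[:2]; print(k,m.round(4),((m-R[k][:2])*1e3).round(1))
E
python3 cmp.py
```

```text
sink [ 0.5316 -0.1276] -0.045 side-top mm [-2.2 -4.9]
serv [ 0.4662 -0.3265] 0.064 side-top mm [ 0.9 -7.6]
board [0.4406 0.3226] -0.091 side-top mm [ -1. -10.]
scale [0.5336 0.1149] [-0.5 -6.5]
soap [ 0.4719 -0.3191] [ 4.2 -2.2]
sauce [0.5387 0.1132] [-3.5 -2. ]
cup [ 0.5317 -0.1146] [3.8 1.3]
cuph [ 0.5694 -0.0455] [ 4.6 -0.8]
brush [ 0.6422 -0.1234] [ 0.2 -2.8]
```

```bash
cat > mv.py <<'E'
from h import *
from scipy.spatial.transform import Rotation as Ro
def quat(phi):
    y=np.array([np.cos(phi),np.sin(phi),0]); z=np.array([0,0,-1.]); return Ro.from_matrix(np.c_[np.cross(y,z),y,z]).as_quat()
HZ=.33
def best(xy,phi,zlow,flip=True):
    q0=np.array(current_joints()); o=[]
    for f in ([phi,phi+np.pi] if flip else [phi]):
        a=solve_ik([*xy,HZ],quat(f)); b=solve_ik([*xy,zlow],quat(f))
        if a is not None and b is not None: o.append((np.abs(np.array(a)-q0).max(),f,np.round(a,2)))
    o.sort(key=lambda t:t[0]); print('opts',[(round(t[0],2),round(t[1],2)) for t in o]); return o[0][1]
def pick(xy,phi,z):
    f=best(xy,phi,z); reach([*xy,HZ],quat(f)); servo_line([*xy,z+.03],feed=.2); hit=servo_line([*xy,z],feed=.06,until_force=8)
    w0=np.array(current_wrist_force()); clamp(); w1=np.array(current_wrist_force()); print('hit',hit,'width',current_grip_width(),'dF',(w1-w0).round(1),'tcp',np.round(current_tcp_pos(),4))
    servo_line([*xy,z+.03],feed=.06); servo_line([*xy,HZ],feed=.2); print('lifted',current_grip_width(),np.array(current_wrist_force()).round(2),current_time_s()); return f
def place(xy,phi,z):
    reach([*xy,HZ],quat(phi)); servo_line([*xy,z+.03],feed=.2); servo_line([*xy,z+.006],feed=.06)
    hit=servo_line([*xy,z-.004],feed=.02,until_force=3); print('place hit',hit,np.round(current_tcp_pos(),4),'want z',z,'F',np.array(current_wrist_force()).round(1))
    release(); servo_line([*xy,z+.05],feed=.08); servo_line([*xy,HZ],feed=.25); print('t',current_time_s())
E
python3 - <<'E'
from mv import *
p=current_tcp_pos(); servo_line([p[0],p[1],HZ],feed=.2)
f=pick([.5294,-.1153],1.09+np.pi/2,.006+.055); print('phi',f)
for y in np.arange(-3,3.2,.4): print(round(y,1),[solve_ik([.441,.3285,.071],quat(y)) is not None, solve_ik([.534,.1187,.078],quat(y)) is not None],end=' ')
for n in ['top','side']: save(camera(n),n+'1')
E
```

```text
opts [(np.float64(1.0), 5.8), (np.float64(2.44), 2.66)]
hit False width 0.06039440191891139 dF [-0.2  0.3 -0.1] tcp [ 0.5296 -0.1154  0.0612]
lifted 0.05995421102608041 [ 0.06 -0.55 -0.93] 9.3083
phi 5.8023889803846895
-3.0 [True, True] -2.6 [True, True] -2.2 [True, True] -1.8 [True, True] -1.4 [True, True] -1.0 [True, True] -0.6 [True, True] -0.2 [True, True] 0.2 [True, True] 0.6 [True, True] 1.0 [True, True] 1.4 [True, True] 1.8 [True, True] 2.2 [True, True] 2.6 [True, True] 3.0 [True, True]
```

Run:
```python
from mv import *
place([.441,.3285],np.pi/2,.016+.0552)
for n in ['top','side']: save(camera(n),n+'2')
a=cv2.imread('pics/top2.png')[90:290,50:460]; b=cv2.imread('pics/side2.png')[90:330,140:400]
cv2.imwrite('pics/tc2.png',cv2.resize(a,None,fx=1.95,fy=1.95,interpolation=cv2.INTER_CUBIC))
cv2.imwrite('pics/sc2.png',cv2.resize(b,None,fx=2.5,fy=2.5,interpolation=cv2.INTER_CUBIC))
```

```text
place hit True [0.4413 0.3289 0.0711] want z 0.0712 F [0.1 0.1 3.9]
t 15.6833
```

View pics/tc2.png

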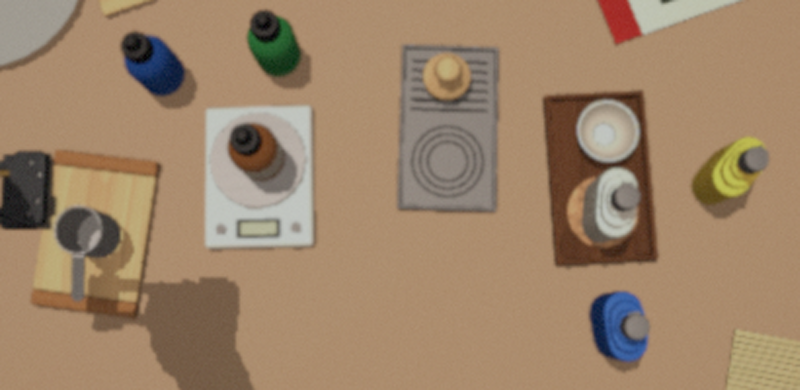

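View pics/sc2.png

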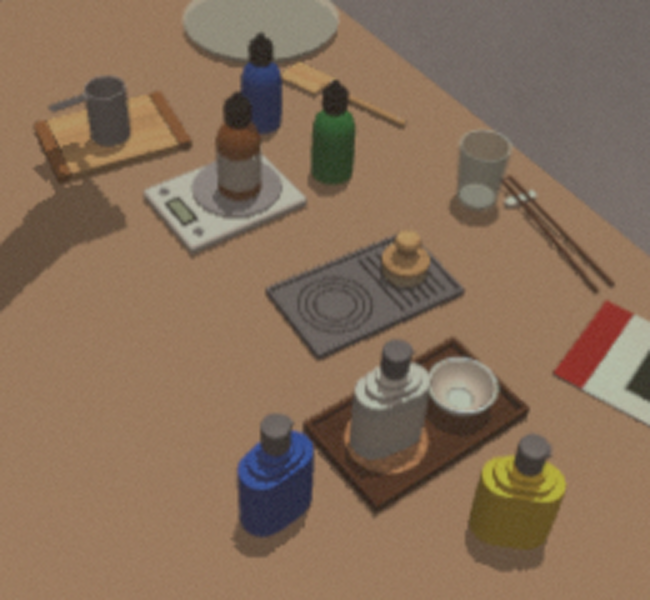

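The cup stands upright on the board: its rim is at about (79,232) in the top crop and (106,90) in the side crop. The brush has not moved. The rings are now visible at (447,161) in the top crop and (335,304) in the side crop. I'll use the known cup position to check both cameras.

Run:
```python
from h import *
c=camera('top'); s=camera('side')
F=lambda p:[50+(p[0]+.5)/1.95-.5,90+(p[1]+.5)/1.95-.5]
G=lambda p:[140+(p[0]+.5)/2.5-.5,90+(p[1]+.5)/2.5-.5]
print('cup',at(c,F((79,231)),.101),at(s,G((106,90)),.101))
print('ring',at(c,F((447.5,161)),.006),at(s,G((335.5,304)),.006))
```

```text
cup [0.4362442  0.32472026 0.101     ] [0.43959248 0.31952768 0.101     ]
ring [ 0.53459139 -0.12188969  0.006     ] [ 0.53727889 -0.12207693  0.006     ]
```

Run:
```python
from mv import *
f=pick([.469,-.320],np.pi/2,.009+.119)
place([.535,-.1225],f,.006+.119)
p=current_tcp_pos()
f=pick([.541,.1175],np.pi/2,.023+.115)
place([.4655,-.3225],f,.009+.115)
f=pick([.441,.3289],np.pi/2,.016+.0552)
for n in ['top','side']: save(camera(n),n+'3')
a=cv2.imread('pics/top3.png')[90:290,50:460]; b=cv2.imread('pics/side3.png')[90:330,140:400]
cv2.imwrite('pics/tc3.png',cv2.resize(a,None,fx=1.95,fy=1.95,interpolation=cv2.INTER_CUBIC))
cv2.imwrite('pics/sc3.png',cv2.resize(b,None,fx=2.5,fy=2.5,interpolation=cv2.INTER_CUBIC))
```

```text
opts [(np.float64(1.33), 1.57), (np.float64(1.65), 4.71)]
hit False width 0.0291712222514498 dF [-0.1  0.8 -0.9] tcp [ 0.469  -0.3198  0.1279]
lifted 0.029548999388191114 [-0.68  0.56 -3.52] 22.4833
place hit True [ 0.5355 -0.1221  0.1247] want z 0.125 F [1.3 1.7 3.8]
t 27.8583
opts [(np.float64(0.46), 1.57), (np.float64(3.31), 4.71)]
hit False width 0.03335227553091244 dF [-0.2  0.7 -1.2] tcp [0.541  0.1177 0.138 ]
lifted 0.03332171642783857 [ 0.04 -0.14 -3.26] 32.9417
place hit True [ 0.4659 -0.3223  0.1239] want z 0.124 F [0.9 1.2 4.6]
t 39.075
opts [(np.float64(1.35), 1.57), (np.float64(4.33), 4.71)]
hit False width 0.060312891416704484 dF [-0.9 -0.5  0.5] tcp [0.4411 0.329  0.0713]
lifted 0.06039930723697746 [ 0.24 -0.48 -1.18] 45.8667
```

View pics/tc3.png

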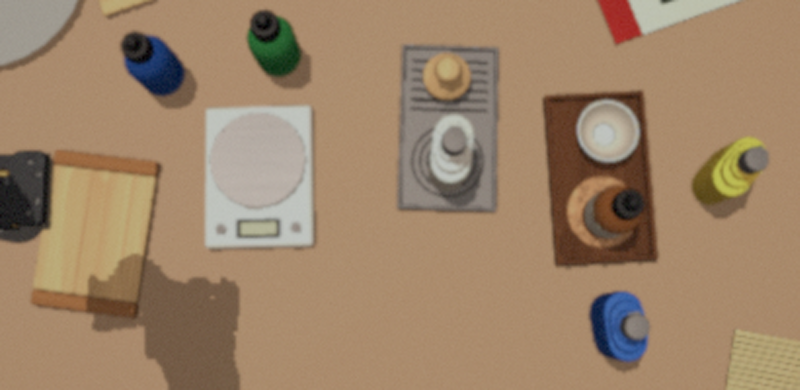

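View pics/sc3.png

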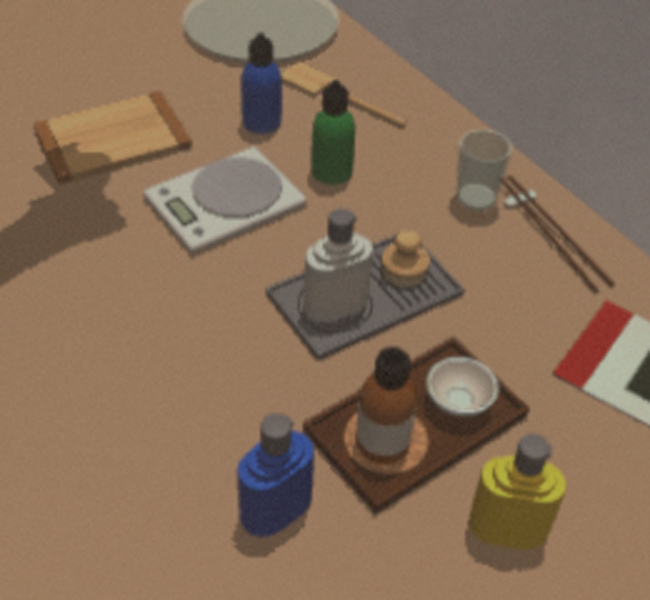

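Run:
```python
from mv import *
place([.536,.123],np.pi/2,.023+.0552)
p=current_tcp_pos(); reach([.40,.45,.35],quat(np.pi/2)); dwell(.5)
F=lambda p:[50+(p[0]+.5)/1.95-.5,90+(p[1]+.5)/1.95-.5]
G=lambda p:[140+(p[0]+.5)/2.5-.5,90+(p[1]+.5)/2.5-.5]
c=camera('top'); s=camera('side')
# mark centres as each camera sees them, from clicks
M={'top':{'sink':at(c,F((447.5,161)),.006),'serv':at(c,F((603,212)),.009),'scale':at(c,F((258,160)),.023)},
   'side':{'sink':at(s,G((335.5,304)),.006),'serv':at(s,G((386,441)),.009),'scale':at(s,G((237,187)),.023)}}
a=np.linspace(0,2*np.pi,40); circ=lambda o,z,r:np.c_[o[0]+r*np.cos(a),o[1]+r*np.sin(a),0*a+o[2]+z]
for n,cam,(x0,y0,w,h),f in [('tf',c,(50,90,410,200),1.95),('sf',s,(140,90,260,240),2.5)]:
    im=cv2.resize(cam['image'][y0:y0+h,x0:x0+w,::-1],None,fx=f,fy=f,interpolation=cv2.INTER_CUBIC)
    m=M['top' if cam is c else 'side']; print(n,{k:v.round(4) for k,v in m.items()})
    L=[circ(m['sink'],0,.046),circ(m['sink'],.148,.015),circ(m['serv'],0,.046),circ(m['serv'],.142,.017),circ(m['serv'],0,.03),circ(m['scale'],0,.062),circ(m['scale'],0,.03),circ(m['scale'],.085,.03)]
    for l in L:
        uv=(proj(cam,l)-[x0,y0]+.5)*f-.5
        cv2.polylines(im,[np.round(uv*16).astype(np.int32)],False,(255,255,0),1,cv2.LINE_AA,4)
    cv2.imwrite(f'pics/{n}.png',im)
```

```text
place hit True [0.5364 0.1231 0.0783] want z 0.07819999999999999 F [-0.4  0.5  5.7]
t 51.4333
tf {'sink': array([ 0.5346, -0.1219,  0.006 ]), 'serv': array([ 0.4669, -0.3221,  0.009 ]), 'scale': array([0.5341, 0.1214, 0.023 ])}
sf {'sink': array([ 0.5373, -0.1221,  0.006 ]), 'serv': array([ 0.4676, -0.3243,  0.009 ]), 'scale': array([0.5357, 0.1185, 0.023 ])}
```

View pics/tf.png

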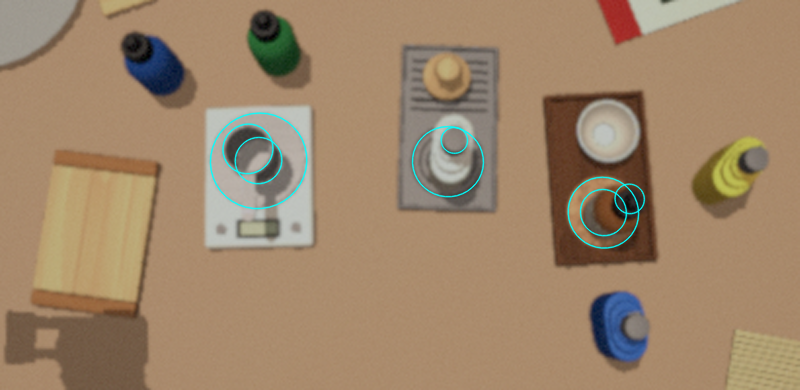

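View pics/sf.png

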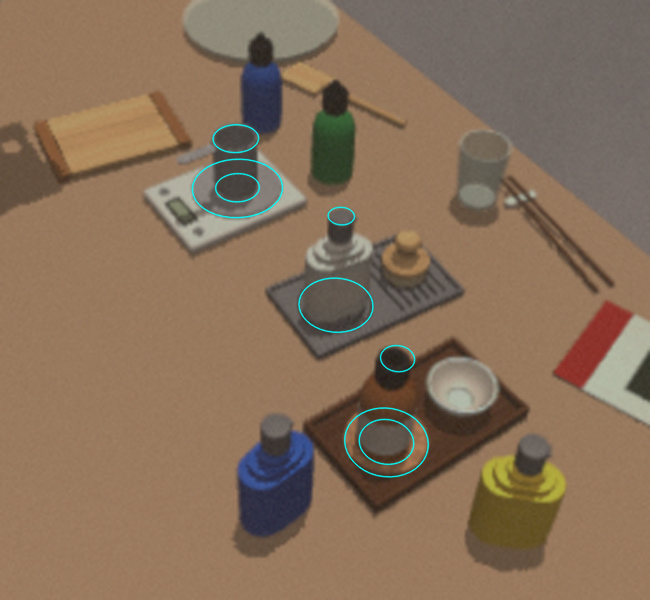

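The overlays line up in both views. The cup rim, soap cap and sauce cap sit within about 2–4 px (crop pixels, 4 mm or less) of where centred objects would be. The brush at (448,70) and the bowl at (608,131) have not moved.

```bash
python3 -c "
from rig import *
print(current_time_s(),current_grip_width()); hand_in()"
```

```text
53.3667 0.09201851572638034
the job is handed in; nothing more can be done
```

I moved all three things and handed the job in at about 53 s of the 120 s; it gives no verdict. The order was rice measure to the board, soap to the sink tray, sauce to the serving tray, then rice measure to the scale.

- **Placement:** overlays in both last pictures show each thing upright and within about 5 mm of the centre of its mark; the limit is 15 mm.
- **Contact height:** each placing touched down within 0.5 mm of the expected height.
- **Other things:** the brush, bowl and look-alikes are where they were in the pictures. The gripper is open and clear of everything.
- **Disagreement:** the two cameras differed by up to 10 mm in y for the board, and by 5–8 mm for the trays and the scale. The rice measure set down on the board, whose y I knew from the gripper, read 4 mm low in the top view and 9 mm low in the side view. I shifted the later targets a few millimetres to allow for this, then checked each thing against its own mark in both pictures.

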